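# Complete the kit tray and hang it on the rack

## Robot

A 6-joint arm with a two-finger parallel gripper is mounted at the origin on the work surface. World frame = base frame: x ahead of the robot, y to its left, z up, the work surface at z = 0. Lengths are in m, angles in degrees, forces in N, time in s.
With the tool pointing down it reaches from about 0.375 to 0.9 m from the base axis. Payload 3.1 kg.
Tool frame: the origin (TCP) lies at the very end of the fingers, on their centre line; the grasp point (between the pads) lies 19 mm behind it (grasp_offset is the distance from the TCP to the grasp point, in m); z points along the fingers, y is the direction in which the jaws open and shut (so a half turn about z gives the same grasp; the last joint's range is limited). The gripper opens to 87 mm and grips with 3 to 60 N. Pads are 19 mm wide; open, the fingers measure 117 mm over their backs; the gripper's body (75 mm by 190 mm) begins 51 mm behind the grasp point.
Start: joints at [-85.915, 30.224, 82.088, -0, 67.689, -10.227], TCP at [0.155, -0.606, 0.223] pointing down, gripper open.
Joint ranges: [-176.69, 176.69], [-43.24, 126.21], [12.49, 139.97], [-82, 262], [0, 151.66], [-163.58, 163.58]. Speed limits (degrees/s): [159.86, 159.86, 180, 180, 180, 180].

## Interface

Orientations are given as a 3x3 rotation matrix whose columns are the frame's x, y, z axes.
In Python, from rig import * gives the robot as it stands. The module is installed in compiled form; this text tells all that it offers.
- The arm moves only by the tool play_rows, never from a script. Its argument "plan" is a list that holds one entry, the list of rows, each a list of 7 numbers: the shift along the world's x, y, z each as a share of 5 cm, from -1 to 1, then the turn, a rotation vector about the world's x, y, z each as a share of pi rad, from -1 to 1, then the gripper's target within -1 to 1 (fully open at 1, half-way at 0, shut at -1). A call has 1 to 12 rows; each row shifts and turns the commanded pose from where the row before left it; what a row does not reach is not made up. A row lasts 1/10 s, in which the tool goes at most 50 mm and 8.59 degrees, less where a joint would pass 70% of its speed; a pose out of reach is approached as far as the arm can. A call with a number of a shift or a turn outside -1 to 1 is refused whole. A call with a gripper value outside its range is refused whole. The fingers move at their own pace and stop on an object; the grip force is fixed at half the most. Time passes only in rows, so rows that do not move let the fingers close. It gives the time, the measured TCP pose, the force and the opening at its end, in the units of the state.
- read_state(): the state, without advancing time (a new reading comes with each control period).
- capture(name): name is "scene" or "top" or "wrist"; returns the picture (480x640x3 uint8, red, green, blue); there is no depth.
- camera_params(name): a dict with "intrinsics" (3x3 intrinsics, pixels), "k1" (the pictures are not rectified: a ray, as slopes to the right and down, at radius r is drawn at 1 + k1 r^2 times it, then the intrinsics apply), "R" (3x3) and "t" (3): a world point X has camera coordinates R X + t; the wrist camera has in their place "mount" (4x4, takes a point from camera to tool coordinates, whose origin is the TCP and whose axes are the flange's). Camera axes: x right, y down, z forward; pixel columns grow to the right and rows downward; lengths in m; the calibration is good to about 2 mm. A picture is of the moment at which its call begins: read the wrist's pose just before it. camera_params takes no time and is no camera call.
- hand_in(): hands the job in, once; it reports no verdict.
The state is a dict: "time_s": time; "joint_positions": joint angles; "qvel": joint speeds; "tau": joint torques, N m; "position": TCP position; "tcp_rot": TCP orientation; "force": force on the tool from outside, world axes, zero at the start; "moment": the same for the moment, N m; "opening": opening from 0.0 (shut) to 1.0 (fully open).
Only numpy, scipy, OpenCV 4.12 (cv2) and the standard library are available. Lean on these libraries where they do the work, as an engineer would, in place of code of your own. Each camera call takes 0.05 s, during which the arm holds its last target. There are 200 camera calls.

## Task

One part is already in the grey kit tray: from the green mat, add one part of each kind that is still missing, so that the tray holds exactly one bracket, one cover and one shaft, while it still stands on the bench. Then, keeping it level, hang the tray by its orange handle across both prongs of the hook under the clear shelf of the blue rack and let go. Leave the spare parts and everything else where they are.

Things in the scene. Friction and masses are not known exactly. Their poses are not given: they have to be found in the camera images.
- tray: grey kit tray, 250 g, on the bench. 120 (x) x 200 mm (y) outside; floor 5 mm thick, walls 4 mm thick, 35 mm high, no dividers. Origin: centre of underside; x along the handle, away from the robot, z up. Rigid orange handle over its middle: posts 8 x 16 mm at x = +-56 mm, bar between. The part already in it stands near the middle; the ends (y = +-65 mm) are empty
- tray_bar (a point): middle of the tray's orange handle bar: 120 mm long (x), 10 mm wide (y), 12 mm high (z), free between the posts for 52 mm either way of here. 125 mm above the tray's underside; axes as the tray's
- hook_rest (a point): where the middle of the bar rests on the hook of the fixed blue rack. The hook: two level steel prongs 8 mm thick at x = -36 and +36 mm, tops 6 mm below here (172 mm above the bench), running along y from the side panel (face at y = -124 mm) to upturned ends at y = +43 mm, 16 mm high. The bar lies along this x (away from the robot) anywhere from y = -25 to +32 mm. z up
- shelf_edge (a point): middle of the lower front edge of the rack's clear plastic shelf, which covers the hook 162 mm above hook_rest; axes as there. From this edge it reaches 140 mm to +x and 97 mm to either side in y; 20 mm on the robot's side of hook_rest. The robot's side and the +y side are open below it. An upright gripper on the bar would hit the shelf: lean it about 35 degrees, fingers down and to +x
- bracket_a_web (a point): one of two alike (a): bare aluminium angle bracket, L-shaped, 60 g: foot plate 40 x 30 x 6 mm lying flat; from one end rises a web 8 mm thick, 30 mm wide, top 36 mm above the underside. Point: centre of the web, 18 mm above the underside; x across the web's thickness (foot reaches 36 mm to +x, 4 mm to -x of here), y along its width, z up. Starts on the green mat (5 mm thick) or in the tray.
- bracket_b_web (a point): one of two alike (b): bare aluminium angle bracket, L-shaped, 60 g: foot plate 40 x 30 x 6 mm lying flat; from one end rises a web 8 mm thick, 30 mm wide, top 36 mm above the underside. Point: centre of the web, 18 mm above the underside; x across the web's thickness (foot reaches 36 mm to +x, 4 mm to -x of here), y along its width, z up. Starts on the green mat (5 mm thick) or in the tray.
- cover_a_mid (a point): one of two alike (a): red plastic cover, 40 g, with black vent slots on top: rounded block 44 (x) x 34 (y) x 24 mm high. Point: its centre, 12 mm above the underside; z up. Starts on the green mat (5 mm thick) or in the tray.
- cover_b_mid (a point): one of two alike (b): red plastic cover, 40 g, with black vent slots on top: rounded block 44 (x) x 34 (y) x 24 mm high. Point: its centre, 12 mm above the underside; z up. Starts on the green mat (5 mm thick) or in the tray.
- shaft_a_mid (a point): one of two alike (a): brass shaft, 60 g, upright on its flange: flange 30 mm across and 8 mm high, shaft 16 mm across, 46 mm high in all. Point: its centre, 23 mm above the underside; z up. Starts on the green mat (5 mm thick) or in the tray.
- shaft_b_mid (a point): one of two alike (b): brass shaft, 60 g, upright on its flange: flange 30 mm across and 8 mm high, shaft 16 mm across, 46 mm high in all. Point: its centre, 23 mm above the underside; z up. Starts on the green mat (5 mm thick) or in the tray.
- driver: bystander: screwdriver with blue handle, 170 mm, lying at the back; origin in its middle, on the bench
- jar: bystander: small closed jar, 50 mm across, 60 mm high, at the back; origin at its underside

How it is judged:
By the outcome, as a careful person would: the job done as asked, in the order asked, and still so for the second after the job is handed in, with the robot touching nothing.
It also fails if it takes over 67 s, if anything falls off the work surface, if the arm or the gripper's body presses on something with over 40 N, if the wrist force passes 120 N, or if a joint passes its speed limit or range.

## Working session

There is one attempt and no reset: what is moved stays moved. The work goes in short steps, Python scripts to look and compute and a tool call to move; the robot and the scene stay as the last step left them, time stands still between calls to the robot, and variables do not carry over. Pictures are saved under pics/ and viewed, about 8 in all and at most 12, crops included, and the job is handed in when it is done.

Besides the shell and the picture viewer there is one more tool, called after "Emit:" as a command line: name --argument value ..., lists and objects as JSON in quotes. play_rows: Moves the arm, as the interface text tells. Its arguments: {"type":"object","properties":{"plan":{"type":"array"}},"required":["plan"]}

```bash
mkdir -p pics; python3 - <<'E'
from rig import *
import cv2,numpy as np
s=read_state();print(s['time_s'],s['position'],s['tcp_rot'],s['opening'])
for n in("scene","top","wrist"):
    im=capture(n);cv2.imwrite(f"pics/{n}0.png",im[:,:,::-1]);p=camera_params(n);print(n,p)
E
```

```text
0.0 [ 0.1544655  -0.60484322  0.2215639 ] [[ 9.68961316e-01  2.47212331e-01 -1.76632616e-04]
 [ 2.47212121e-01 -9.68958938e-01  2.17775250e-03]
 [ 3.67217521e-04 -2.15382366e-03 -9.99997613e-01]] 0.9966686214071352
scene {'intrinsics': array([[448.4090621 ,   0.        , 324.19659495],
       [  0.        , 448.4090621 , 241.39143791],
       [  0.        ,   0.        ,   1.        ]]), 'k1': -0.11162755773179678, 'R': array([[-0.48263189,  0.87568454,  0.01558983],
       [ 0.62221865,  0.35535304, -0.69754438],
       [-0.61636873, -0.32695687, -0.71637196]]), 't': array([ 0.25877803, -0.22030907,  1.34926762])}
top {'intrinsics': array([[537.87425614,   0.        , 307.78950159],
       [  0.        , 537.87425614, 242.77454764],
       [  0.        ,   0.        ,   1.        ]]), 'k1': -0.028449436813946245, 'R': array([[-0.01315722, -0.99955868, -0.02663313],
       [-0.99649968,  0.01530672, -0.08218334],
       [ 0.08255474,  0.0254586 , -0.9962613 ]]), 't': array([0.05147318, 0.57343169, 1.33302285])}
wrist {'intrinsics': array([[337.14216614,   0.        , 316.76013025],
       [  0.        , 337.14216614, 239.98217199],
       [  0.        ,   0.        ,   1.        ]]), 'k1': -0.003491665272511141, 'mount': array([[ 1.18049663e-03, -9.69734681e-01, -2.44158259e-01,
         6.60008583e-02],
       [ 9.99998968e-01,  1.34464949e-03, -5.05646774e-04,
        -9.09749606e-04],
       [ 8.18650492e-04, -2.44157411e-01,  9.69735267e-01,
        -1.62966763e-01],
       [ 0.00000000e+00,  0.00000000e+00,  0.00000000e+00,
         1.00000000e+00]])}
```

View pics/top0.png

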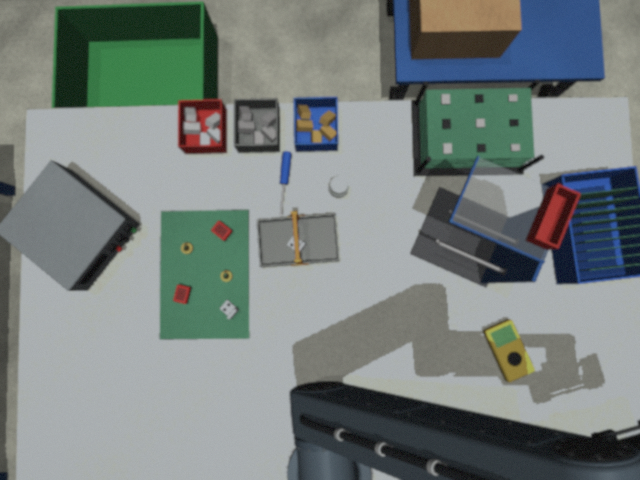

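View pics/scene0.png

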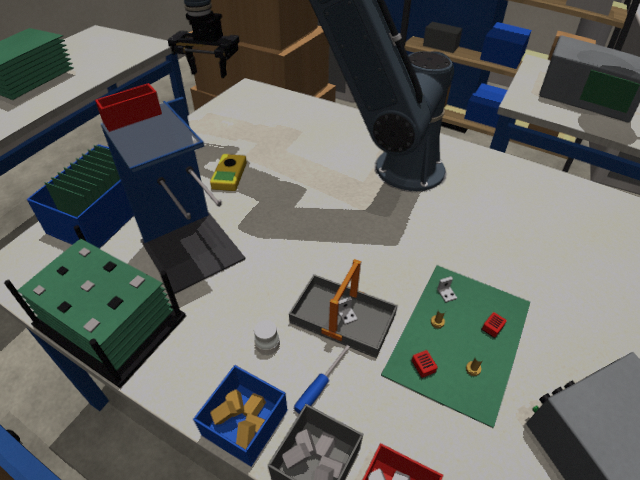

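The tray already holds a bracket, at about (297,243) in the top view. On the mat there are covers at (222,230) and (182,294), shafts at (187,248) and (226,276), and a bracket at (228,310). The rack is on the right, turned about -25°. Next I measure.

```bash
cat > h.py <<'E'
from rig import *
import cv2,numpy as np
from scipy.optimize import least_squares
def cam(n,s=None):
    p=camera_params(n)
    if n!="wrist": return p['intrinsics'],p['k1'],p['R'],p['t']
    T=np.eye(4);T[:3,:3]=s['tcp_rot'];T[:3,3]=s['position'];W=np.linalg.inv(T@p['mount'])
    return p['intrinsics'],p['k1'],W[:3,:3],W[:3,3]
def ray(c,uv):
    K,k,R,t=c;d=((uv[0]-K[0,2])/K[0,0],(uv[1]-K[1,2])/K[1,1]);d=np.array(d);m=d.copy()
    for _ in range(20): m=d/(1+k*(m@m))
    v=R.T@np.array([m[0],m[1],1]);return -R.T@t,v/np.linalg.norm(v)
def onz(c,uv,z):
    o,v=ray(c,uv);return o+v*(z-o[2])/v[2]
def proj(c,X):
    K,k,R,t=c;q=R@np.array(X)+t;m=q[:2]/q[2];m=m*(1+k*(m@m));return K[:2,:2]@m+K[:2,2]
def tri(rs):
    A=0;b=0
    for o,v in rs:
        P=np.eye(3)-np.outer(v,v);A=A+P;b=b+P@o
    X=np.linalg.solve(A,b);return X,[np.linalg.norm((np.eye(3)-np.outer(v,v))@(X-o)) for o,v in rs]
def snap(n,f):
    s=read_state();im=np.ascontiguousarray(capture(n)[:,:,::-1]);cv2.imwrite(f"pics/{f}.png",im);return s,im
def blobs(im,lo,hi,roi,amin=15):
    m=cv2.inRange(cv2.cvtColor(im,cv2.COLOR_BGR2HSV),lo,hi);z=np.zeros_like(m);x0,y0,x1,y1=roi;z[y0:y1,x0:x1]=m[y0:y1,x0:x1]
    z=cv2.morphologyEx(z,cv2.MORPH_CLOSE,np.ones((3,3)))
    return [(max(c,key=cv2.contourArea) if 0 else c) for c in cv2.findContours(z,0,2)[0] if cv2.contourArea(c)>=amin]
E
python3 - <<'E'
from h import *
t=cv2.imread("pics/top0.png");s=cv2.imread("pics/scene0.png");ct=cam("top");cs=cam("scene")
for nm,lo,hi,z in(("red",(0,150,80),(8,255,255),.029),("brass",(15,120,90),(30,255,255),.03)):
  for im,c,roi in((t,ct,(160,205,250,340)),(s,cs,(390,265,535,420))):
    for b in blobs(im,lo,hi,roi,8):
        r=cv2.minAreaRect(b);print(nm,np.round(r[0],1),np.round(r[1],1),round(r[2]),onz(c,r[0],z).round(3))
for im,c,roi in((t,ct,(255,200,345,275)),(s,cs,(285,250,400,360))):
  for b in blobs(im,(8,150,100),(18,255,255),roi,20):
    r=cv2.minAreaRect(b);print("bar",cv2.boxPoints(r).round(0).tolist(),[onz(c,p,.13).round(3).tolist() for p in cv2.boxPoints(r)])
a=cv2.resize(s[70:300,90:255],None,fx=2.6,fy=2.6,interpolation=cv2.INTER_CUBIC)
b=cv2.resize(t[145:295,405:555],None,fx=2.45,fy=2.45,interpolation=cv2.INTER_CUBIC)
o=np.zeros((600,800,3),np.uint8);o[:a.shape[0],:a.shape[1]]=a;o[:b.shape[0],430:430+b.shape[1]]=b
w=cv2.imread("pics/wrist0.png");w=cv2.resize(w,(296,222));o[370:592,440:736]=w
cv2.imwrite("pics/c1.png",o)
E
```

```text
red [181.7 293.6] [12.4 16.2] 14 [0.45  0.362 0.029]
red [221.5 230.2] [16.2 11.9] 39 [0.609 0.261 0.029]
red [424.6 361.4] [23.2 15.6] 58 [0.612 0.265 0.029]
red [495.  322.2] [16.4 17.4] 38 [0.452 0.366 0.029]
brass [473.2 368. ] [14.7 10.6] 32 [0.581 0.355 0.03 ]
brass [437.2 321.1] [13.   8.9] 27 [0.51  0.256 0.03 ]
bar [[321.0, 330.0], [322.0, 328.0], [342.0, 335.0], [341.0, 337.0]] [[0.704, 0.084, 0.13], [0.7, 0.084, 0.13], [0.697, 0.121, 0.13], [0.701, 0.122, 0.13]]
bar [[330.0, 301.0], [354.0, 258.0], [360.0, 261.0], [336.0, 305.0]] [[0.642, 0.068, 0.13], [0.52, 0.058, 0.13], [0.522, 0.074, 0.13], [0.643, 0.083, 0.13]]
```

View pics/c1.png

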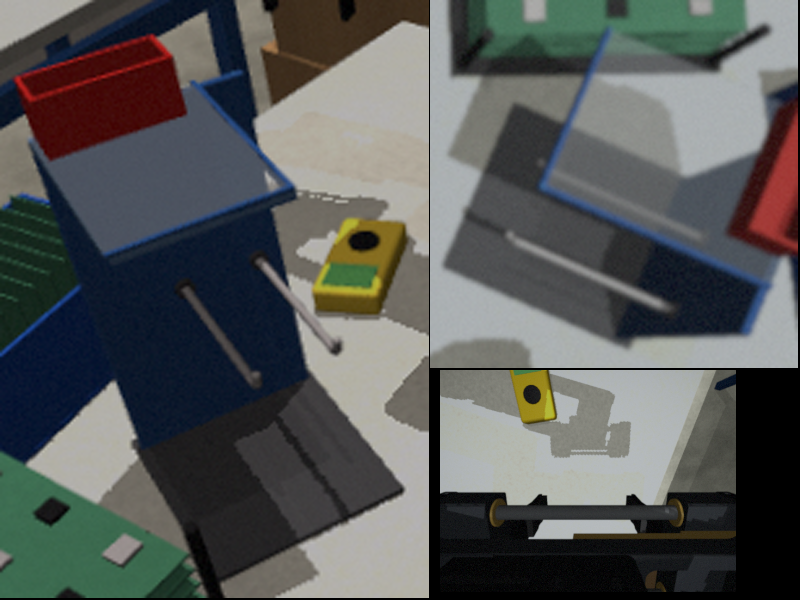

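The composite shows both prongs in each camera, and the shelf corners. I triangulate those points now.

```bash
python3 - <<'E'
from h import *
ct=cam("top");cs=cam("scene")
S=lambda u,v:(90+u/2.6,70+v/2.6)
T=lambda u,v:(405+(u-430)/2.45,145+v/2.45)
P={"tip-":((335,345),(510,236)),"root-":((258,259),(670,308)),"tip+":((255,380),(541,162)),"root+":((185,288),(700,239)),
"sh-x+y":((292,190),(543,188)),"sh+x+y":((112,258),(608,30))}
for k,(a,b) in P.items():
    X,e=tri([ray(cs,S(*a)),ray(ct,T(*b))]);print(k,X.round(3),np.round(e,4))
t=cv2.imread("pics/top0.png")
print("sh-x-y on .345",onz(ct,T(770,285),.345).round(3))
print("multimeter",onz(ct,(488,325),.03),onz(ct,(530,380),.03))
E
```

```text
tip- [ 0.56  -0.25   0.176] [0.0005 0.0005]
root- [ 0.493 -0.395  0.168] [0.0005 0.0005]
tip+ [ 0.627 -0.28   0.177] [0.0012 0.0012]
root+ [ 0.556 -0.426  0.165] [0. 0.]
sh-x+y [ 0.583 -0.24   0.344] [0.0011 0.0011]
sh+x+y [ 0.707 -0.295  0.346] [0.0023 0.0023]
sh-x-y on .345 [ 0.505 -0.415  0.345]
multimeter [ 0.36309615 -0.39925218  0.03      ] [ 0.22783461 -0.49714808  0.03      ]
```

Emit:
play_rows --plan '[[[0.46,0.82,0,0,0,0,1],[0.46,0.82,0,0,0,0,1],[0.46,0.82,0,0,0,0,1],[0.46,0.82,0,0,0,0,1],[0.46,0.82,0,0,0,0,1],[0.46,0.82,0,0,0,0,1],[0.46,0.82,0,0,0,0,1],[0.46,0.82,0,0,0,0,1],[0.32,0.9,0.22,0,0,0,1],[0.32,0.9,0.22,0,0,0,1],[0.32,0.9,0.22,0,0,0,1],[0.32,0.9,0.22,0,0,0,1]]]'

```text
time_s: 1.35
position: [0.4027, -0.0956, 0.267]
tcp_rot: [[0.969, 0.247, 0.0], [0.247, -0.969, 0.0], [0.0, -0.0, -1.0]]
force: [0.7, -0.3, 0.1]
opening: 1.001
```

Emit:
play_rows --plan '[[[0.32,0.9,0.22,0,0,0,1],[0.32,0.9,0.22,0,0,0,1],[0.32,0.9,0.22,0,0,0,1],[0.32,0.9,0.22,0,0,0,1],[0.32,0.9,0.22,0,0,0,1],[0.32,0.9,0.22,0,0,0,1],[0,0,0,0,0,0,1],[0,0,0,0,0,0,1]]]'

```text
time_s: 2.15
position: [0.4981, 0.1733, 0.3322]
tcp_rot: [[0.968, 0.25, -0.001], [0.25, -0.968, -0.001], [-0.001, 0.0, -1.0]]
force: [-0.4, -0.1, 0.3]
opening: 1.003
```

```bash
python3 - <<'E'
from h import *
import pickle
s,im=snap("wrist","w1");pickle.dump(s,open("w1.pkl","wb"))
print(s['time_s'],s['position'],s['tcp_rot'].round(3),s['joint_positions'].round(1),s['force'].round(1))
_,t=snap("top","t1")
E
```

```text
2.15 [0.49811867 0.17325172 0.33215767] [[ 0.968  0.25  -0.001]
 [ 0.25  -0.968 -0.001]
 [-0.001  0.    -1.   ]] [ 7.  15.9 87.5 -0.  76.6 82.6] [-0.4 -0.1  0.3]
```

View pics/w1.png

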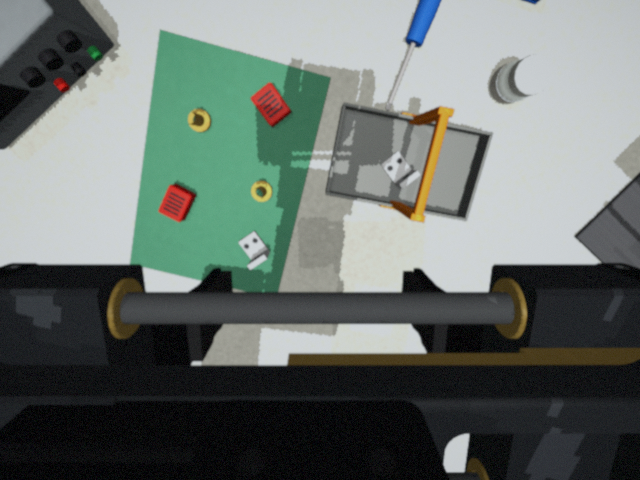

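The wrist view shows cover A at (271,104), cover B at (176,203), shafts at (199,120) and (261,190), the tray bracket at about (402,172), and the tray corners near (344,104), (491,133), (466,218), (327,191). Now I measure these.

```bash
cat > m1.py <<'E'
from h import *
import pickle
s=pickle.load(open("w1.pkl","rb"));im=cv2.imread("pics/w1.png");c=cam("wrist",s)
roi=(130,30,330,262)
for b in blobs(im,(0,130,60),(8,255,255),roi,80):
    P=np.array([onz(c,p[0],.029)[:2] for p in b],np.float32)*1000;r=cv2.minAreaRect(P);print("cover",np.round(r,1) if 0 else [np.round(q,1) for q in r])
for b in blobs(im,(15,90,60),(32,255,255),roi,60):
    P=np.array([onz(c,p[0],.013)[:2] for p in b],np.float32)*1000;r=cv2.minEnclosingCircle(P);print("shaft",np.round(r[0],1),round(r[1],1))
for b in blobs(im,(8,130,80),(20,255,255),(370,90,480,230),80):
    r=cv2.minAreaRect(b);print("bar px",cv2.boxPoints(r).round(1).tolist())
    Q=b[:,0,:].astype(float)
# tray rim corners at z=.035 (hand-read), bracket 
for p in((344,104),(491,133),(466,218),(327,191)):print("rim",onz(c,p,.035).round(4))
for p in((388,172),(392,152),(404,152),(412,187),(419,178)):print("br z.005/.041",onz(c,p,.008).round(3),onz(c,p,.041).round(3))
a=cv2.resize(im[85:240,310:510],None,fx=4,fy=3.8,interpolation=cv2.INTER_CUBIC)
cv2.imwrite("pics/c2.png",a[:600,:800])
E
python3 m1.py
```

```text
cover [array([450.9, 363.3]), array([36.7, 46.9]), np.float64(75.8)]
cover [array([608.1, 264.6]), array([44.8, 33.4]), np.float64(50.7)]
shaft [494.2 255.1] 14.7
shaft [566.2 356.8] 15.2
bar px [[384.3999938964844, 212.39999389648438], [412.6000061035156, 99.5999984741211], [443.3999938964844, 107.4000015258789], [415.20001220703125, 220.10000610351562]]
rim [0.6315 0.173  0.035 ]
rim [ 0.6457 -0.0222  0.035 ]
rim [ 0.5316 -0.0306  0.035 ]
rim [0.5192 0.1654 0.035 ]
br z.005/.041 [0.564 0.087 0.008] [0.564 0.094 0.041]
br z.005/.041 [0.592 0.09  0.008] [0.59  0.097 0.041]
br z.005/.041 [0.596 0.074 0.008] [0.594 0.082 0.041]
br z.005/.041 [0.553 0.047 0.008] [0.553 0.057 0.041]
br z.005/.041 [0.567 0.042 0.008] [0.567 0.052 0.041]
```

View pics/c2.png

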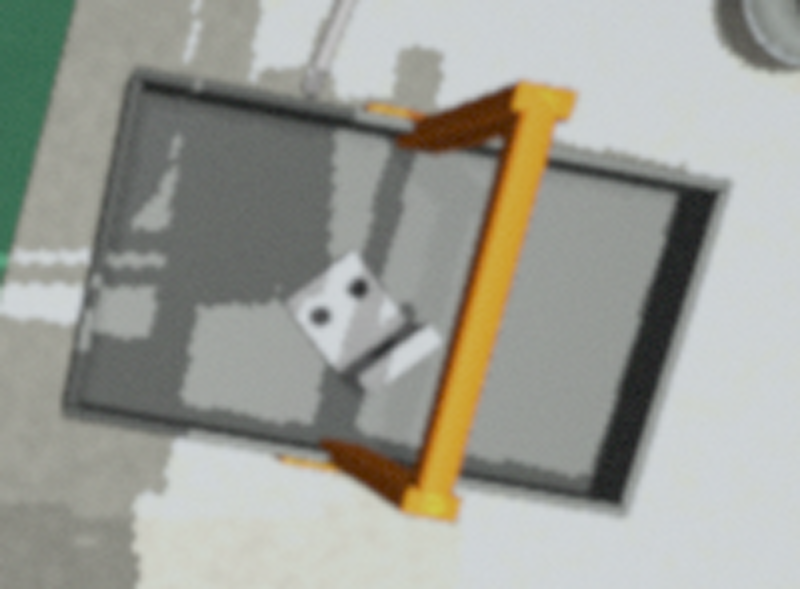

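The measurements agree with the given sizes:

| Item | Position (mm) | Note |
|---|---|---|
| Tray centre | (581, 71) | yaw 3.9° |
| Cover A | (608, 265) | long axis at 50.7° |
| Shaft | (566, 357) | flange radius 15.2 |

I pick cover A first.

Emit:
play_rows --plan '[[[0.367,0.304,-0.84,0,0,0.0335,0.3],[0.367,0.304,-0.84,0,0,0.0335,0.3],[0.367,0.304,-0.84,0,0,0.0335,0.3],[0.367,0.304,-0.84,0,0,0.0335,0.3],[0.367,0.304,-0.84,0,0,0.0335,0.3],[0.367,0.304,-0.84,0,0,0.0335,0.3],[0,0,0,0,0,0,0.3],[0,0,0,0,0,0,0.3]]]'

```text
time_s: 3.05
position: [0.6073, 0.2616, 0.0785]
tcp_rot: [[0.638, 0.77, -0.005], [0.77, -0.638, -0.002], [-0.004, -0.003, -1.0]]
force: [-0.1, 0.6, 0.5]
opening: 0.652
```

Emit:
play_rows --plan '[[[0,0.02,-0.46,0,0,0,0.3],[0,0.02,-0.46,0,0,0,0.3],[0,0,-0.44,0,0,0,0.3],[0,0,0,0,0,0,0.3],[0,0,0,0,0,0,-1],[0,0,0,0,0,0,-1],[0,0,0,0,0,0,-1],[0,0,0,0,0,0,-1],[0,0,0,0,0,0,-1],[0,0,0,0,0,0,-1]]]'

```text
time_s: 4.05
position: [0.6096, 0.2657, 0.0142]
tcp_rot: [[0.636, 0.772, 0.002], [0.772, -0.636, 0.0], [0.002, 0.002, -1.0]]
force: [0.5, -1.8, 6.3]
opening: 0.386
```

Emit:
play_rows --plan '[[[0,0,0.5,0,0,0,-1],[0,0,0.9,0,0,0,-1],[-0.11,-0.436,0.1,0,0,0.0402,-1],[-0.11,-0.436,0,0,0,0.0402,-1],[-0.11,-0.436,0,0,0,0.0402,-1],[-0.11,-0.436,0,0,0,0.0402,-1],[-0.11,-0.436,0,0,0,0.0402,-1],[-0.11,-0.436,0,0,0,0.0402,-1],[0,0,0,0,0,0,-1],[0,0,0,0,0,0,-1]]]'

```text
time_s: 5.05
position: [0.5759, 0.1348, 0.0877]
tcp_rot: [[-0.065, 0.998, 0.0], [0.998, 0.065, 0.0], [0.0, 0.0, -1.0]]
force: [0.6, -0.1, -0.1]
opening: 0.385
```

```bash
python3 - <<'E'
from h import *
s,im=snap("scene","s2");print(s['time_s'],s['position'],s['opening'],s['force'].round(1))
s,im2=snap("wrist","w2")
o=np.zeros((480,800,3),np.uint8);a=cv2.resize(im[200:400,270:470],(480,480));o[:,:480]=a;o[:240,480:]=cv2.resize(im2,(320,240));cv2.imwrite("pics/c3.png",o)
E
```

```text
5.05 [0.57585396 0.13475909 0.08766066] 0.3852736197369132 [ 0.6 -0.1 -0.1]
```

View pics/c3.png

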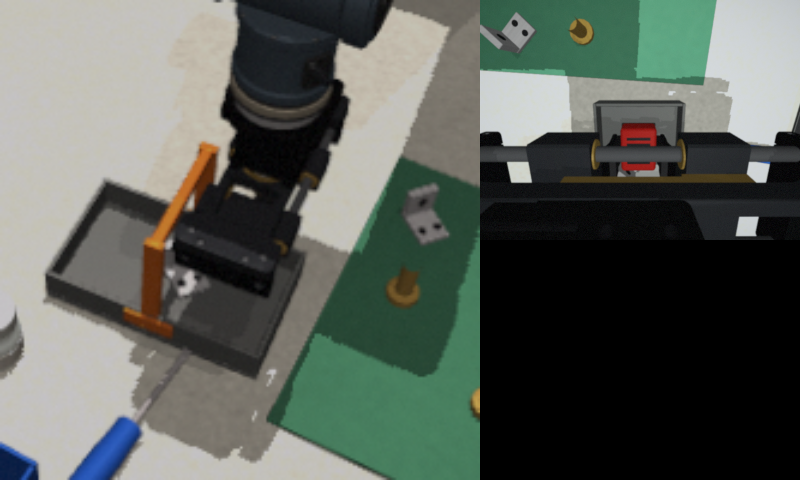

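The cover is held (opening 33.5 mm) and sits over the tray's +y half, clear of the handle and the bracket. I lower it and release.

Emit:
play_rows --plan '[[[0,0,-0.6,0,0,0,-1],[0,0,-0.5,0,0,0,-1],[0,0,-0.25,0,0,0,-1],[0,0,-0.1,0,0,0,-1],[0,0,0,0,0,0,-1],[0,0,0,0,0,0,0.1],[0,0,0,0,0,0,0.1],[0,0,0,0,0,0,0.1],[0,0,0,0,0,0,0.1]]]'

```text
time_s: 6.05
position: [0.5759, 0.1348, 0.0154]
tcp_rot: [[-0.068, 0.998, 0.001], [0.998, 0.068, 0.0], [-0.0, 0.001, -1.0]]
force: [-0.0, -0.1, -0.2]
opening: 0.54
```

Emit:
play_rows --plan '[[[0,0,0.7,0,0,0,0.1],[0,0,0.9,0,0,0,0.1],[-0.04,0.74,0,0,0,0,0.1],[-0.04,0.74,0,0,0,0,0.1],[-0.04,0.74,0,0,0,0,0.1],[-0.04,0.74,0,0,0,0,0.1],[-0.04,0.74,0,0,0,0,0.1],[0,0.74,0,0,0,0,0.1],[0,0,0,0,0,0,0.1],[0,0,0,0,0,0,0.1]]]'

```text
time_s: 7.05
position: [0.5651, 0.3574, 0.0949]
tcp_rot: [[-0.07, 0.998, -0.0], [0.998, 0.07, -0.001], [-0.001, -0.0, -1.0]]
force: [-0.8, -1.2, 0.5]
opening: 0.547
```

```bash
python3 - <<'E'
from h import *
s,im=snap("wrist","w3");print(s['time_s'],s['position'],s['tcp_rot'].round(3).tolist());c=cam("wrist",s)
print("proj shaft base/top",proj(c,(.5662,.3568,.013)),proj(c,(.5662,.3568,.051)))
_,t=snap("scene","s3");cs=cam("scene")
for b in blobs(t,(0,150,60),(8,255,255),(280,250,535,420),20):
    p=b[:,0].mean(0);print(p,onz(cs,p,.02).round(3))
o=np.zeros((480,800,3),np.uint8);o[:360,:480]=cv2.resize(im,(480,360));o[:320,480:]=cv2.resize(t[240:400,280:440],(320,320));cv2.imwrite("pics/c4.png",o)
E
```

```text
7.05 [0.56505888 0.35739057 0.09488763] [[-0.07, 0.998, -0.0], [0.998, 0.07, -0.001], [-0.001, -0.0, -1.0]]
proj shaft base/top [318.84443354 248.15847723] [319.18188679 263.94507069]
[371.77777778 323.8       ] [0.577 0.136 0.02 ]
```

View pics/c4.png

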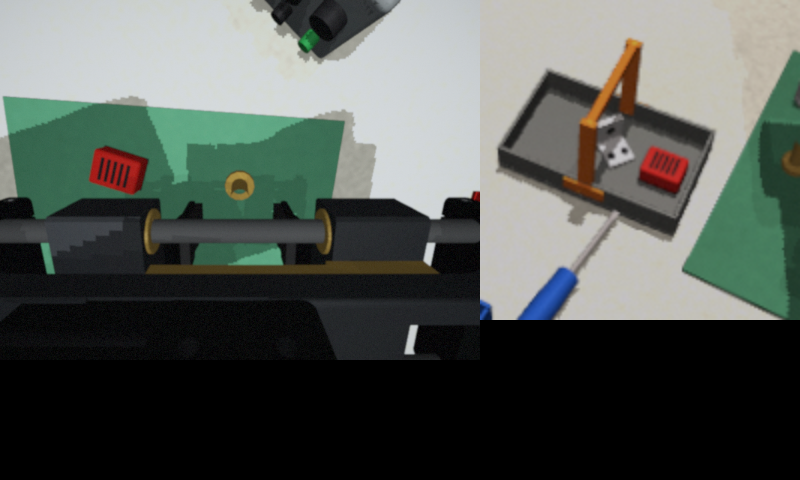

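The cover lies flat at the tray's +y end, and the shaft appears at (319,248), exactly where I predicted. I descend and grip it.

Emit:
play_rows --plan '[[[0.02,0,-0.5,0,0,0,0.1],[0,0,-0.5,0,0,0,0.1],[0,0,-0.45,0,0,0,0.1],[0,0,0,0,0,0,0.1],[0,0,0,0,0,0,-1],[0,0,0,0,0,0,-1],[0,0,0,0,0,0,-1],[0,0,0,0,0,0,-1],[0,0,0,0,0,0,-1],[0,0,0,0,0,0,-1],[0,0,0,0,0,0,-1]]]'

```text
time_s: 8.25
position: [0.567, 0.3571, 0.0233]
tcp_rot: [[-0.068, 0.998, 0.001], [0.998, 0.068, 0.0], [0.0, 0.001, -1.0]]
force: [-0.9, 0.1, 4.3]
opening: 0.177
```

Emit:
play_rows --plan '[[[0,0,0.7,0,0,0,-1],[0,0,0.95,0,0,0,-1],[0,0,0.95,0,0,0,-1],[0.04,-0.86,0.94,0,0,0,-1],[0.04,-0.86,0,0,0,0,-1],[0.04,-0.86,0,0,0,0,-1],[0.05,-0.86,0,0,0,0,-1],[0.05,-0.86,0,0,0,0,-1],[0.05,-0.86,0,0,0,0,-1],[0.05,-0.87,0,0,0,0,-1],[0.04,-0.87,0,0,0,0,-1],[0,0,0,0,0,0,-1]]]'

```text
time_s: 9.45
position: [0.5848, 0.0157, 0.1891]
tcp_rot: [[-0.062, 0.998, 0.0], [0.998, 0.062, -0.002], [-0.002, 0.0, -1.0]]
force: [1.5, 0.5, -0.7]
opening: 0.174
```

Emit:
play_rows --plan '[[[0,0,0,0,0,0,-1],[0,0,-0.7,0,0,0,-1],[0,0,-0.8,0,0,0,-1],[0,0,0,0,0,0,-1],[0,0,0,0,0,0,-1]]]'

```text
time_s: 9.95
position: [0.5836, 0.0226, 0.1141]
tcp_rot: [[-0.07, 0.998, -0.002], [0.998, 0.07, 0.001], [0.001, -0.002, -1.0]]
force: [0.9, -0.2, -0.5]
opening: 0.174
```

The row limits left y about 10 mm short, so I correct that and lower.

Emit:
play_rows --plan '[[[0,-0.21,0,0,0,0,-1],[0,0,-0.7,0,0,0,-1],[0,0,-0.6,0,0,0,-1],[0,0,-0.3,0,0,0,-1],[0,0,0,0,0,0,-1],[0,0,0,0,0,0,-1]]]'

```text
time_s: 10.55
position: [0.5854, 0.0103, 0.0357]
tcp_rot: [[-0.068, 0.998, 0.002], [0.998, 0.068, -0.0], [-0.001, 0.002, -1.0]]
force: [-0.4, 0.1, -0.9]
opening: 0.173
```

Emit:
play_rows --plan '[[[0,0,-0.15,0,0,0,-1],[0,0,-0.08,0,0,0,-1],[0,0,0,0,0,0,-1],[0,0,0,0,0,0,-0.3],[0,0,0,0,0,0,-0.3],[0,0,0,0,0,0,-0.3],[0,0,0,0,0,0,-0.3],[0,0,0.5,0,0,0,-0.3],[0,0,0.9,0,0,0,-0.3],[0,0,0.9,0,0,0,-0.3],[0,0,0.9,0,0,0,-0.3],[0,0,0.9,0,0,0,0]]]'

```text
time_s: 11.75
position: [0.5837, 0.0107, 0.2297]
tcp_rot: [[-0.068, 0.998, -0.0], [0.998, 0.068, 0.0], [0.0, -0.0, -1.0]]
force: [1.5, 0.4, -0.9]
opening: 0.383
```

Emit:
play_rows --plan '[[[-0.069,0.105,0.055,0,0,0.0455,0],[-0.069,0.105,0.055,0,0,0.0455,0],[-0.069,0.105,0.055,0,0,0.0455,0],[-0.069,0.105,0.055,0,0,0.0455,0],[-0.069,0.105,0.055,0,0,0.0455,0],[-0.069,0.105,0.055,0,0,0.0455,0],[-0.069,0.105,0.055,0,0,0.0455,0],[-0.069,0.105,0.055,0,0,0.0455,0],[-0.069,0.105,0.055,0,0,0.0455,0],[-0.069,0.105,0.055,0,0,0.0455,0],[-0.069,0.105,0.055,0,0,0.0455,0]]]'

```text
time_s: 12.85
position: [0.5457, 0.0686, 0.2582]
tcp_rot: [[-0.997, -0.076, -0.001], [-0.076, 0.997, 0.0], [0.001, 0.0, -1.0]]
force: [0.1, 0.2, -0.0]
opening: 0.501
```

Emit:
play_rows --plan '[[[0,0,0,0.0026,-0.0388,0,0],[0,0,0,0.0026,-0.0388,0,0],[0,0,0,0.0026,-0.0388,0,0],[0,0,0,0.0026,-0.0388,0,0],[0,0,0,0.0026,-0.0388,0,0],[0,0,0,0,0,0,0],[0,0,0,0,0,0,0]]]'

```text
time_s: 13.55
position: [0.5466, 0.0692, 0.2583]
tcp_rot: [[-0.823, -0.071, 0.564], [-0.058, 0.997, 0.041], [-0.566, 0.001, -0.825]]
force: [0.5, 0.9, 1.3]
opening: 0.502
```

```bash
python3 - <<'E'
from h import *
from scipy.spatial.transform import Rotation as Ro
s,im=snap("wrist","w5");print(s['time_s'],s['position'],s['tcp_rot'].round(3).tolist(),s['joint_positions'].round(1))
y=np.radians(3.9);X=np.array([np.cos(y),np.sin(y),0]);Y=np.array([-np.sin(y),np.cos(y),0]);l=np.radians(35)
z=np.sin(l)*X-np.cos(l)*np.array([0,0,1]);D=np.c_[np.cross(Y,z),Y,z]
print("rotvec/pi",(Ro.from_matrix(D@s['tcp_rot'].T).as_rotvec()/np.pi).round(4))
_,t=snap("scene","s5");_,q=snap("top","t5")
o=np.zeros((600,800,3),np.uint8);o[:300,:400]=cv2.resize(im,(400,300));o[:400,400:]=cv2.resize(t[240:400,280:440],(400,400));o[300:600,:400]=cv2.resize(q[200:275,250:350],(400,300));cv2.imwrite("pics/c5.png",o)
E
```

```text
13.55 [0.54663354 0.06915599 0.25826501] [[-0.823, -0.071, 0.564], [-0.058, 0.997, 0.041], [-0.566, 0.001, -0.825]] [  -8.4   13.   116.5   23.3   18.1 -122.6]
rotvec/pi [-0.     -0.0031 -0.001 ]
```

View pics/c5.png

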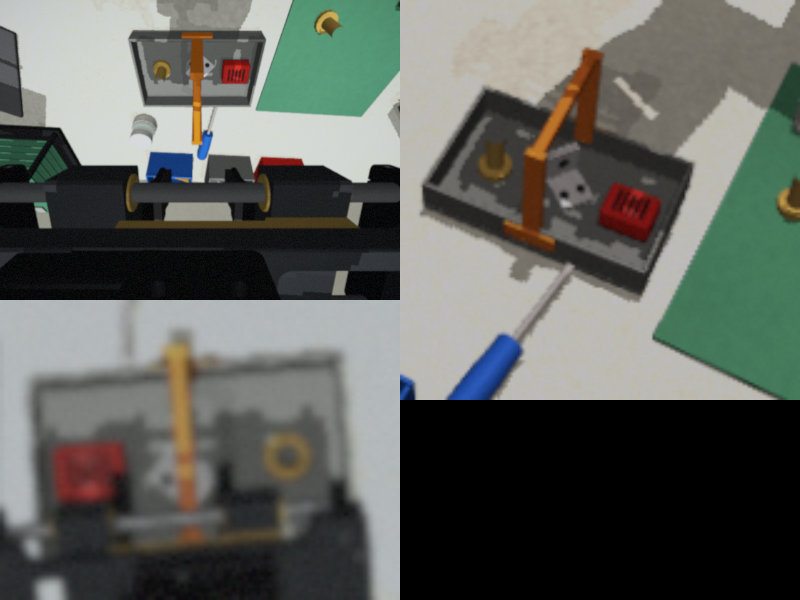

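The shaft stands upright at the -y end, the cover is at the +y end, and the bracket is in the middle. The bar is centred in the wrist view at column ~316. I go down onto the bar.

Emit:
play_rows --plan '[[[0,0,-0.55,0,-0.003,0,0],[0,0,-0.55,0,0,0,0],[0,0,-0.55,0,0,0,0],[0,0,0,0,0,0,0],[0.22,0.015,-0.328,0,0,0,0],[0.22,0.015,-0.328,0,0,0,0],[0.22,0.015,-0.328,0,0,0,0],[0.22,0.015,-0.328,0,0,0,0],[0,0,0,0,0,0,0],[0,0,0,0,0,0,0]]]'

```text
time_s: 14.7
position: [0.6018, 0.0802, 0.1465]
tcp_rot: [[-0.831, -0.07, 0.551], [-0.059, 0.998, 0.038], [-0.552, -0.001, -0.834]]
force: [0.6, 0.1, 0.3]
opening: 0.501
```

```bash
python3 - <<'E'
from h import *
s=read_state();print(s['position'].round(4),s['joint_positions'].round(2),s['qvel'].round(2),s['tcp_rot'].round(3).tolist(),s['force'].round(1))
E
```

```text
[0.6018 0.0802 0.1465] [  -5.65   29.48  114.93   65.34    5.79 -163.32] [-0.15 -1.03  1.65  1.03 -0.17 -0.95] [[-0.831, -0.07, 0.551], [-0.059, 0.998, 0.038], [-0.552, -0.001, -0.834]] [0.6 0.1 0.3]
```

The wrist has hit its joint 6 limit near a singularity (j5≈6°). I fit a small kinematic model to the recorded states so I can choose a good branch and lean.

```bash
cat > kin.py <<'E'
import numpy as np
from scipy.optimize import least_squares
from scipy.spatial.transform import Rotation as Ro
D=[([-85.915,30.224,82.088,0,67.689,-10.227],[.155,-.606,.223]),([7.,15.9,87.5,0,76.6,82.6],[.4981,.1733,.3322]),
([-8.4,13,116.5,23.3,18.1,-122.6],[.5466,.0692,.2583]),([-5.65,29.48,114.93,65.34,5.79,-163.32],[.6018,.0802,.1465])]
RW=[None,[[.968,.25,-.001],[.25,-.968,-.001],[-.001,0,-1]],[[-.823,-.071,.564],[-.058,.997,.041],[-.566,.001,-.825]],[[-.831,-.07,.551],[-.059,.998,.038],[-.552,-.001,-.834]]]
def rot(q,c):return Ro.from_euler('ZYZYZ',[q[0],q[1]+q[2],q[3],q[4],q[5]+c],degrees=True) if 0 else Ro.from_euler('Z',q[0],degrees=True)*Ro.from_euler('Y',q[1]+q[2],degrees=True)*Ro.from_euler('Z',q[3],degrees=True)*Ro.from_euler('Y',q[4],degrees=True)*Ro.from_euler('Z',q[5]+c,degrees=True)
def fk(q,p,c):
    h,L2,L3,e,Lt,d=p;R=rot(q,c).as_matrix();a=np.radians(q[1]);b=a+np.radians(q[2])
    w=np.array([L2*np.sin(a)+L3*np.sin(b)+e*np.cos(b),d,h+L2*np.cos(a)+L3*np.cos(b)-e*np.sin(b)])
    return Ro.from_euler('Z',q[0],degrees=True).apply(w)+Lt*R[:,2],R
def fit():
    best=None
    for c in(0,90,180,270):
        err=sum(np.abs(rot(D[i][0],c).as_matrix()-RW[i]).max() for i in(1,2,3))
        if best is None or err<best[1]:best=(c,err)
    c=best[0];f=lambda p:np.concatenate([fk(q,p,c)[0]-X for q,X in D]+[.05*(p-p0)*.1])
    p0=np.array([.2,.4,.4,0,.25,.11]);r=least_squares(f,p0);return c,best[1],r.x,np.abs(r.fun[:12]).max()
LO=np.array([-176.69,-43.24,12.49,-82,0,-163.58]);HI=np.array([176.69,126.21,139.97,262,151.66,163.58])
def target(bar,yaw,lean,flip,back=0):
    y=np.radians(yaw);X=np.array([np.cos(y),np.sin(y),0]);Y=np.array([-np.sin(y),np.cos(y),0]);l=np.radians(lean)
    z=np.sin(l)*X-np.cos(l)*np.array([0,0,1]);Y=Y if flip else -Y
    return np.array(bar)+(.019-back)*z,np.c_[np.cross(Y,z),Y,z]
def ik(P,R,p,c,q0):
    f=lambda q:np.concatenate([(fk(q,p,c)[0]-P)*10,(fk(q,p,c)[1]-R).ravel()])
    r=least_squares(f,np.clip(q0,LO+.01,HI-.01),bounds=(LO,HI),x_scale=30);return r.x,np.abs(r.fun).max()
if __name__=="__main__":
    c,e,p,res=fit();print(c,e,p.round(4),res)
    for nm,bar,yaw in(("tray",(.581,.071,.125),3.9),("enter",(.6047,-.237,.213),-24.4),("hook",(.578,-.2965,.178),-24.4)):
      for flip in(0,1):
        for lean in(28,32,35,40):
          P,R=target(bar,yaw,lean,flip);S=set()
          for q4 in(-60,0,60,120,180,240):
            for q6 in(-120,0,120):
              q,er=ik(P,R,p,c,[-15 if nm=="tray" else -40,25,115,q4,12,q6])
              if er<.01:S.add(tuple(np.round(q).astype(int)))
          print(nm,flip,lean,sorted(S)[:6])
E
python3 kin.py
```

```text
90 0.0023426913637891456 [0.2725 0.5887 0.3914 0.1136 0.3048 0.1112] 0.0004669957406699954
tray 0 28 [(np.int64(-6), np.int64(33), np.int64(114), np.int64(41), np.int64(7), np.int64(40))]
tray 0 32 [(np.int64(-7), np.int64(33), np.int64(117), np.int64(108), np.int64(6), np.int64(-27))]
tray 0 35 [(np.int64(-7), np.int64(34), np.int64(119), np.int64(140), np.int64(10), np.int64(-59))]
tray 0 40 [(np.int64(-8), np.int64(36), np.int64(122), np.int64(157), np.int64(19), np.int64(-77))]
tray 1 28 [(np.int64(-6), np.int64(33), np.int64(114), np.int64(41), np.int64(7), np.int64(-140))]
tray 1 32 [(np.int64(-7), np.int64(33), np.int64(117), np.int64(108), np.int64(6), np.int64(153))]
tray 1 35 [(np.int64(-7), np.int64(34), np.int64(119), np.int64(140), np.int64(10), np.int64(121))]
tray 1 40 [(np.int64(-8), np.int64(36), np.int64(122), np.int64(157), np.int64(19), np.int64(103))]
enter 0 28 [(np.int64(-33), np.int64(27), np.int64(101), np.int64(10), np.int64(24), np.int64(73))]
enter 0 32 [(np.int64(-33), np.int64(27), np.int64(104), np.int64(16), np.int64(18), np.int64(67))]
enter 0 35 [(np
[... 690 characters left out ...]
hook 0 32 [(np.int64(-41), np.int64(30), np.int64(106), np.int64(34), np.int64(16), np.int64(43))]
hook 0 35 [(np.int64(-41), np.int64(30), np.int64(108), np.int64(51), np.int64(12), np.int64(25))]
hook 0 40 [(np.int64(-42), np.int64(31), np.int64(111), np.int64(96), np.int64(11), np.int64(-19))]
hook 1 28 [(np.int64(-40), np.int64(30), np.int64(103), np.int64(21), np.int64(21), np.int64(-124))]
hook 1 32 [(np.int64(-41), np.int64(30), np.int64(106), np.int64(34), np.int64(16), np.int64(-137))]
hook 1 35 [(np.int64(-41), np.int64(30), np.int64(108), np.int64(51), np.int64(12), np.int64(-155))]
hook 1 40 [(np.int64(-42), np.int64(31), np.int64(111), np.int64(96), np.int64(11), np.int64(161))]
```

```bash
cat > path.py <<'E'
from kin import *
c,e,p,res=fit();L=28
q=np.array([-5.65,29.48,114.93,65.34,5.79,-163.32])
def rk(x,y,z):
    a=np.radians(-24.4);return (.576+x*np.cos(a)-y*np.sin(a),-.301+x*np.sin(a)+y*np.cos(a),z)
B=(.577,.0707,.125)
W=[("raise",B,3.9,.13),("appr",B,3.9,.06),("a30",B,3.9,.03),("grasp",B,3.9,0),("lift",(B[0],B[1],.17),3.9,0),("lift2",(B[0],B[1],.215),3.9,0)]
E=rk(-.004,.16,.215)
for k in(.25,.5,.75,1):W.append((f"tr{k}",tuple(np.array(W[5][1])*(1-k)+np.array(E)*k),3.9*(1-k)-24.4*k,0))
for y in(.16,.12,.08,.04,.005):W.append((f"in{y}",rk(-.004,y,.200),-24.4,0))
W+= [("rest",rk(-.004,.005,.178),-24.4,0),("out",rk(-.004,.005,.178),-24.4,.08)]
for n,b,yaw,back in W:
    P,R=target(b,yaw,L,1,back);q,er=ik(P,R,p,c,q);print(n,P.round(4),q.round(1),round(er,4))
P,R=target(B,3.9,L,1,.13);import pickle
S=np.array([[-.831,-.07,.551],[-.059,.998,.038],[-.552,-.001,-.834]])
print("rot share",(Ro.from_matrix(R@S.T).as_rotvec()/np.pi).round(4),"shift share",((P-[.6018,.0802,.1465])/.05).round(3))
E
python3 path.py
```

```text
raise [0.525  0.0672 0.223 ] [  -8.2   15.5  116.8   16.    20.9 -115.7] 0.0
appr [0.5578 0.0694 0.1612] [  -7.2   24.9  116.3   25.    12.4 -124.3] 0.0
a30 [0.5718 0.0703 0.1347] [  -6.8   28.8  115.6   32.3    9.4 -131.5] 0.0
grasp [0.5859 0.0713 0.1082] [  -6.5   32.7  114.7   43.9    7.  -142.8] 0.0
lift [0.5859 0.0713 0.1532] [  -6.5   27.3  112.9   21.9   13.1 -120.5] 0.0
lift2 [0.5859 0.0713 0.1982] [  -6.5   22.4  110.5   14.3   20.1 -112.6] 0.0
tr0.25 [0.6013 0.0141 0.1982] [ -11.3   23.1  109.    10.9   20.5 -107.4] 0.0
tr0.5 [ 0.6165 -0.0431  0.1982] [ -15.6   24.2  106.7    6.9   21.4 -101.2] 0.0
tr0.75 [ 0.6316 -0.1002  0.1982] [-19.5  25.7 103.6   2.7  22.7 -94.4] 0.0
tr1 [ 0.6466 -0.1573  0.1982] [-23.   27.4  99.9  -1.6  24.7 -87.3] 0.0
in0.16 [ 0.6466 -0.1573  0.1832] [-23.   28.8 100.6  -1.7  22.6 -87.2] 0.0
in0.12 [ 0.6301 -0.1938  0.1832] [-27.5  28.3 101.8   3.9  22.1 -96.3] 0.0
in0.08 [ 0.6135 -0.2302  0.1832] [ -32.    28.   102.4    9.5   22.1 -105.6] 0.0
in0.04 [ 0.597  -0.2666  0.1832] [ -36.5   27.8  102.7   14.8   22.7 -114.5] 0.0
in0.005 [ 0.5825 -0.2985  0.1832] [ -40.4   27.9  102.6   18.9   23.6 -121.7] 0.0
rest [ 0.5825 -0.2985  0.1612] [ -40.4   30.   103.6   21.5   20.7 -124.5] 0.0
out [ 0.5483 -0.283   0.2319] [ -41.7   20.9  104.9   17.2   28.3 -120.6] 0.0
rot share [-0.0018  0.0306 -0.0007] shift share [-1.536 -0.261  1.53 ]
```

The path is smooth with a 28° lean. At that lean I work out 14 mm of shelf clearance or more. I back off to the raised point.

Emit:
play_rows --plan '[[[-0.192,-0.033,0.191,-0.0002,0.0038,-0.0001,0],[-0.192,-0.033,0.191,-0.0002,0.0038,-0.0001,0],[-0.192,-0.033,0.191,-0.0002,0.0038,-0.0001,0],[-0.192,-0.033,0.191,-0.0002,0.0038,-0.0001,0],[-0.192,-0.033,0.191,-0.0002,0.0038,-0.0001,0],[-0.192,-0.033,0.191,-0.0002,0.0038,-0.0001,0],[-0.192,-0.033,0.191,-0.0002,0.0038,-0.0001,0],[-0.192,-0.033,0.191,-0.0002,0.0038,-0.0001,0],[0,0,0,0,0,0,0],[0,0,0,0,0,0,0]]]'

```text
time_s: 15.7
position: [0.5258, 0.067, 0.2217]
tcp_rot: [[-0.879, -0.066, 0.472], [-0.058, 0.998, 0.032], [-0.473, 0.0, -0.881]]
force: [-0.0, -0.0, -0.2]
opening: 0.498
```

```bash
cat > go.py <<'E'
import sys
from kin import *
from rig import read_state
def go(bar,yaw,back,L=28):
    s=read_state();P,R=target(bar,yaw,L,1,back);T=s['tcp_rot']
    print(s['time_s'],"at",s['position'].round(4),s['joint_positions'].round(1),"open",round(s['opening'],3),"F",s['force'].round(1))
    print("shift",((P-s['position'])/.05).round(3),"rot",(Ro.from_matrix(R@T.T).as_rotvec()/np.pi).round(4))
go(tuple(map(float,sys.argv[1].split(','))),float(sys.argv[2]),float(sys.argv[3]))
E
python3 go.py .577,.0707,.125 3.9 .06
```

```text
15.7 at [0.5258 0.067  0.2217] [  -8.2   15.7  117.    16.4   20.4 -116. ] open 0.498 F [-0.  -0.  -0.2]
shift [ 0.64   0.047 -1.209] rot [-0.0001  0.0012  0.0005]
```

Emit:
play_rows --plan '[[[0.16,0.012,-0.302,0,0.0003,0,0],[0.16,0.012,-0.302,0,0.0003,0,0],[0.16,0.012,-0.302,0,0.0003,0,0],[0.16,0.012,-0.302,0,0.0003,0,0],[0.07,0.005,-0.133,0,0,0,0],[0.07,0.005,-0.133,0,0,0,0],[0.07,0.005,-0.133,0,0,0,0],[0.07,0.005,-0.133,0,0,0,0],[0.07,0.005,-0.133,0,0,0,0],[0.07,0.005,-0.133,0,0,0,0],[0,0,0,0,0,0,0],[0,0,0,0,0,0,0]]]'

```text
time_s: 16.9
position: [0.5788, 0.0712, 0.1205]
tcp_rot: [[-0.882, -0.067, 0.467], [-0.058, 0.998, 0.032], [-0.468, 0.001, -0.884]]
force: [0.2, -0.0, -0.7]
opening: 0.499
```

```bash
python3 go.py .577,.0707,.125 3.9 0
```

```text
16.9 at [0.5788 0.0712 0.1205] [  -6.6   30.9  115.1   37.     8.2 -135.9] open 0.499 F [ 0.2 -0.  -0.7]
shift [ 0.143  0.002 -0.246] rot [-0.0003 -0.0006  0.0004]
```

Emit:
play_rows --plan '[[[0.05,0,-0.08,0,0,0,0],[0.05,0,-0.08,0,0,0,0],[0.04,0,-0.08,0,0,0,0],[0,0,0,0,0,0,0],[0,0,0,0,0,0,-1],[0,0,0,0,0,0,-1],[0,0,0,0,0,0,-1],[0,0,0,0,0,0,-1],[0,0,0,0,0,0,-1],[0,0,0,0,0,0,-1],[0,0,0,0,0,0,-1]]]'

```text
time_s: 18.0
position: [0.586, 0.0709, 0.1086]
tcp_rot: [[-0.882, -0.066, 0.467], [-0.058, 0.998, 0.032], [-0.468, 0.001, -0.884]]
force: [-0.4, -1.1, 1.6]
opening: 0.111
```

```bash
python3 go.py .577,.0707,.155 3.9 0
```

```text
18.0 at [0.586  0.0709 0.1086] [  -6.5   32.6  114.5   42.5    7.2 -141.4] open 0.111 F [-0.4 -1.1  1.6]
shift [-0.003  0.008  0.592] rot [-0.0002 -0.0004  0.0005]
```

The bar is gripped at 9.7 mm. I lift gently.

Emit:
play_rows --plan '[[[0,0,0.08,0,0,0,-1],[0,0,0.12,0,0,0,-1],[0,0,0.16,0,0,0,-1],[0,0,0.2,0,0,0,-1],[0,0,0.22,0,0,0,-1],[0,0,0.22,0,0,0,-1],[0,0,0.22,0,0,0,-1],[0,0,0.2,0,0,0,-1],[0,0,0.17,0,0,0,-1],[0,0,0.13,0,0,0,-1],[0,0,0.08,0,0,0,-1],[0,0,0,0,0,0,-1]]]'

```text
time_s: 19.2
position: [0.586, 0.0711, 0.1989]
tcp_rot: [[-0.882, -0.067, 0.467], [-0.058, 0.998, 0.032], [-0.468, 0.001, -0.884]]
force: [-0.2, -0.2, -4.9]
opening: 0.112
```

```bash
python3 go.py .6384,-.1536,.215 -24.4 0; python3 - <<'E'
from h import *
s,im=snap("scene","s6");_,w=snap("wrist","w6")
o=np.zeros((480,800,3),np.uint8);o[:,:480]=cv2.resize(im[200:400,230:430],(480,480));o[:240,480:]=cv2.resize(w,(320,240));cv2.imwrite("pics/c6.png",o)
E
```

```text
19.2 at [0.586  0.0711 0.1989] [  -6.5   22.3  110.4   14.1   20.3 -112.4] open 0.112 F [-0.2 -0.2 -4.9]
shift [ 1.211 -4.568 -0.013] rot [-0.0004 -0.0003 -0.1568]
```

View pics/c6.png

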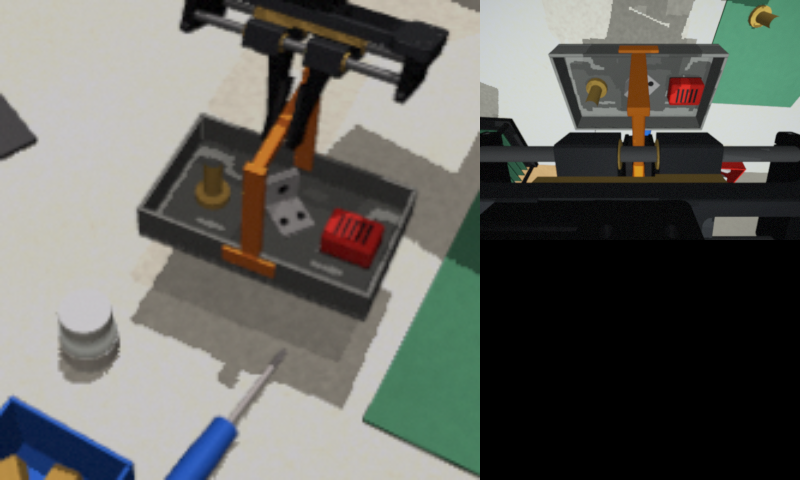

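The lift worked: all three parts are upright and the tray is level. I carry it across to the rack's +y side.

Emit:
play_rows --plan '[[[0.014,-0.054,0,0,0,-0.0019,-1],[0.029,-0.109,0,0,0,-0.0037,-1],[0.043,-0.163,0,0,0,-0.0056,-1],[0.058,-0.218,0,0,0,-0.0075,-1],[0.058,-0.218,0,0,0,-0.0075,-1],[0.058,-0.218,0,0,0,-0.0075,-1],[0.058,-0.218,0,0,0,-0.0075,-1],[0.058,-0.218,0,0,0,-0.0075,-1],[0.058,-0.218,0,0,0,-0.0075,-1],[0.058,-0.218,0,0,0,-0.0075,-1],[0.058,-0.218,0,0,0,-0.0075,-1],[0.058,-0.218,0,0,0,-0.0075,-1]]]'

```text
time_s: 20.5
position: [0.6165, -0.0442, 0.1984]
tcp_rot: [[-0.869, 0.181, 0.46], [0.161, 0.983, -0.084], [-0.468, 0.001, -0.884]]
force: [-0.2, 0.3, -5.0]
opening: 0.109
```

Emit:
play_rows --plan '[[[0.058,-0.218,0,0,0,-0.0075,-1],[0.058,-0.218,0,0,0,-0.0075,-1],[0.058,-0.218,0,0,0,-0.0075,-1],[0.058,-0.218,0,0,0,-0.0075,-1],[0.058,-0.218,0,0,0,-0.0075,-1],[0.058,-0.218,0,0,0,-0.0075,-1],[0.058,-0.218,0,0,0,-0.0075,-1],[0.058,-0.218,0,0,0,-0.0075,-1],[0.058,-0.218,0,0,0,-0.0075,-1],[0.043,-0.163,0,0,0,-0.0056,-1],[0.029,-0.109,0,0,0,-0.0037,-1],[0.014,-0.054,0,0,0,-0.0019,-1]]]'

```text
time_s: 21.7
position: [0.6468, -0.1582, 0.1984]
tcp_rot: [[-0.804, 0.416, 0.426], [0.368, 0.909, -0.194], [-0.468, 0.001, -0.884]]
force: [-0.8, 0.5, -4.2]
opening: 0.111
```

```bash
python3 go.py .6384,-.1536,.2 -24.4 0; python3 - <<'E'
from h import *
s,im=snap("scene","s7");_,t=snap("top","t7")
o=np.zeros((600,800,3),np.uint8);o[:600,:480]=cv2.resize(im[90:340,110:310],(480,600));o[:320,480:]=cv2.resize(t[145:305,380:540],(320,320));cv2.imwrite("pics/c7.png",o)
E
```

```text
21.7 at [ 0.6468 -0.1582  0.1984] [-23.   27.5  99.7  -1.6  24.9 -87.2] open 0.111 F [-0.8  0.5 -4.2]
shift [-0.006  0.019 -0.304] rot [-0.0006 -0.0004  0.0009]
```

View pics/c7.png

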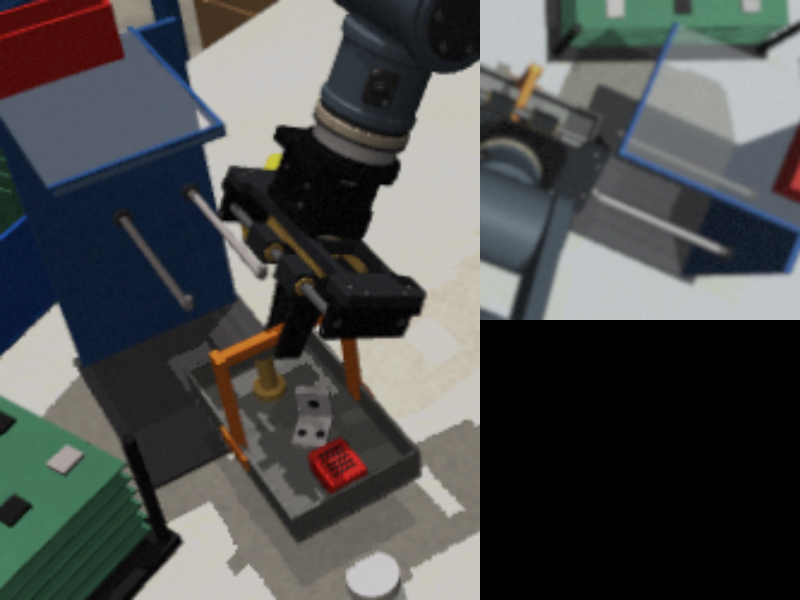

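The tray is at the rack's +y side, lined up with the prongs, and the gripper is on the robot's side of the shelf edge. I lower it to entry height and slide in.

Emit:
play_rows --plan '[[[0,0.01,-0.1,0,0,0.0009,-1],[0,0.009,-0.1,0,0,0,-1],[0,0,-0.1,0,0,0,-1],[-0.03,-0.06,0,0,0,0,-1],[-0.06,-0.12,0,0,0,0,-1],[-0.075,-0.166,0,0,0,0,-1],[-0.075,-0.166,0,0,0,0,-1],[-0.075,-0.166,0,0,0,0,-1],[-0.075,-0.166,0,0,0,0,-1],[-0.075,-0.166,0,0,0,0,-1],[-0.075,-0.166,0,0,0,0,-1],[-0.05,-0.11,0,0,0,0,-1]]]'

```text
time_s: 23.0
position: [0.6169, -0.2223, 0.1838]
tcp_rot: [[-0.804, 0.413, 0.427], [0.365, 0.911, -0.193], [-0.469, 0.001, -0.883]]
force: [-0.0, -0.0, -4.9]
opening: 0.109
```

```bash
python3 go.py .5744,-.2948,.2 -24.4 0; python3 - <<'E'
from h import *
# triangulate bar/prong alignment in scene: orange pixels -> rack frame at bar top height
s,im=snap("scene","s8");cs=cam("scene");a=np.radians(-24.4);R=np.array([[np.cos(a),np.sin(a)],[-np.sin(a),np.cos(a)]])
for b in blobs(im,(5,130,60),(20,255,255),(140,150,300,330),25):
    r=cv2.boundingRect(b);P=np.array([R@(onz(cs,p[0],.206)[:2]-[.576,-.301]) for p in b]);print(r,P.min(0).round(3),P.max(0).round(3))
cv2.imwrite("pics/c8.png",cv2.resize(im[130:310,120:300],(600,600),interpolation=cv2.INTER_CUBIC))
E
```

```text
23.0 at [ 0.6169 -0.2223  0.1838] [ -31.1   27.9  102.3    8.4   22.2 -103.6] open 0.109 F [-0.  -0.  -4.9]
shift [-0.688 -1.524 -0.012] rot [-0.0003 -0.0002 -0.0001]
(203, 226, 12, 17) [0.025 0.118] [0.049 0.165]
(237, 215, 12, 28) [-0.042  0.129] [-0.008  0.202]
(183, 210, 30, 60) [-0.002  0.082] [0.089 0.214]
(205, 168, 22, 23) [-0.059 -0.049] [-0.031  0.046]
```

View pics/c8.png

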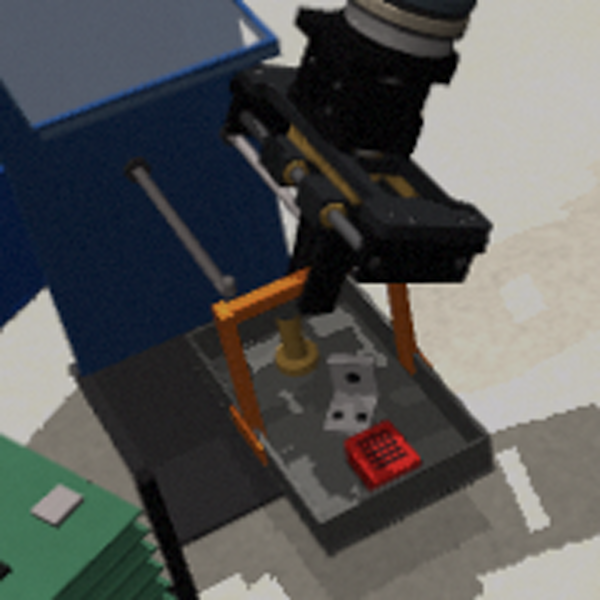

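```bash
python3 - <<'E'
from h import *
cs=cam("scene");a=np.radians(-24.4);R=np.array([[np.cos(a),np.sin(a)],[-np.sin(a),np.cos(a)]])
for n,p,z in(("bar +x end top corner",(184.5,223),.206),("tip+ top",(188.5,214.5),.188),("tip+ top if z.18",(188.5,214.5),.18)):print(n,(R@(onz(cs,p,z)[:2]-[.576,-.301])).round(4))
# predicted pixel of bar outer top corners & tip
for n,x,y,z in(("bar+",.060,.080,.206),("tip+",.036,.043,.188)):
    w=R.T@[x,y];print(n,proj(cs,(w[0]+.576,w[1]-.301,z)).round(1))
E
```

```text
bar +x end top corner [0.0596 0.0886]
tip+ top [0.0372 0.0499]
tip+ top if z.18 [0.0347 0.0408]
bar+ [182.5 220.7]
tip+ [187.6 212.5]
```

The alignment checks out in the camera: bar end at rack x = 59.6 mm (60 expected), prong at about 36 mm. I slide in with 3 mm extra lift.

Emit:
play_rows --plan '[[[-0.02,-0.05,0.03,0,0,0,-1],[-0.05,-0.1,0.03,0,0,0,-1],[-0.068,-0.15,0.01,0,0,0,-1],[-0.068,-0.15,0,0,0,0,-1],[-0.068,-0.15,0,0,0,0,-1],[-0.068,-0.15,0,0,0,0,-1],[-0.068,-0.15,0,0,0,0,-1],[-0.068,-0.15,0,0,0,0,-1],[-0.068,-0.15,0,0,0,0,-1],[-0.068,-0.15,0,0,0,0,-1],[-0.05,-0.11,0,0,0,0,-1],[-0.025,-0.06,0,0,0,0,-1]]]'

```text
time_s: 24.25
position: [0.5825, -0.2978, 0.187]
tcp_rot: [[-0.805, 0.413, 0.427], [0.365, 0.911, -0.192], [-0.468, 0.001, -0.884]]
force: [-0.2, -0.5, -5.1]
opening: 0.114
```

```bash
python3 go.py .5744,-.2948,.178 -24.4 0
```

```text
24.25 at [ 0.5825 -0.2978  0.187 ] [ -40.4   27.5  102.3   18.4   24.3 -121.1] open 0.114 F [-0.2 -0.5 -5.1]
shift [ 0.001 -0.013 -0.516] rot [-0.0005 -0.0003 -0.0001]
```

Now I lower slowly to just above the nominal rest height and watch the force.

Emit:
play_rows --plan '[[[0,0,-0.06,0,0,0,-1],[0,0,-0.08,0,0,0,-1],[0,0,-0.08,0,0,0,-1],[0,0,-0.08,0,0,0,-1],[0,0,-0.07,0,0,0,-1],[0,0,-0.05,0,0,0,-1],[0,0,-0.03,0,0,0,-1],[0,0,0,0,0,0,-1]]]'

```text
time_s: 25.05
position: [0.5827, -0.2969, 0.1641]
tcp_rot: [[-0.805, 0.412, 0.426], [0.365, 0.911, -0.192], [-0.467, 0.001, -0.884]]
force: [0.8, 0.6, -4.9]
opening: 0.114
```

Emit:
play_rows --plan '[[[0,0,-0.02,0,0,0,-1],[0,0,-0.02,0,0,0,-1],[0,0,-0.02,0,0,0,-1],[0,0,0,0,0,0,-1]]]'

```text
time_s: 25.45
position: [0.5828, -0.2971, 0.1616]
tcp_rot: [[-0.805, 0.412, 0.427], [0.365, 0.911, -0.192], [-0.468, 0.001, -0.884]]
force: [0.7, 0.5, -3.8]
opening: 0.114
```

Emit:
play_rows --plan '[[[0,0,-0.02,0,0,0,-1],[0,0,-0.02,0,0,0,-1],[0,0,0,0,0,0,-1],[0,0,0,0,0,0,-1]]]'

```text
time_s: 25.85
position: [0.5829, -0.2972, 0.1614]
tcp_rot: [[-0.804, 0.412, 0.429], [0.364, 0.911, -0.193], [-0.47, 0.001, -0.883]]
force: [-6.6, 3.4, 7.6]
opening: 0.113
```

Contact: the force is now +7.6 N upward, so the bar rests on the prongs. I open the gripper partway and back off along the tool axis.

Emit:
play_rows --plan '[[[0,0,0,0,0,0,-0.4],[0,0,0,0,0,0,-0.2],[0,0,0,0,0,0,-0.2],[0,0,0,0,0,0,-0.2],[0,0,0,0,0,0,-0.2]]]'

```text
time_s: 26.35
position: [0.5829, -0.2972, 0.1594]
tcp_rot: [[-0.805, 0.412, 0.427], [0.365, 0.911, -0.192], [-0.468, 0.001, -0.884]]
force: [0.3, 0.1, -0.2]
opening: 0.387
```

```bash
python3 go.py .5744,-.2948,.178 -24.4 .1; python3 - <<'E'
from h import *
s,im=snap("scene","s9");cv2.imwrite("pics/c9.png",cv2.resize(im[110:310,100:300],(600,600),interpolation=cv2.INTER_CUBIC))
E
```

```text
26.35 at [ 0.5829 -0.2972  0.1594] [ -40.3   30.1  103.6   21.6   20.6 -124.5] open 0.387 F [ 0.3  0.1 -0.2]
shift [-0.863  0.362  1.802] rot [-0.0005 -0.0003 -0.0003]
```

View pics/c9.png

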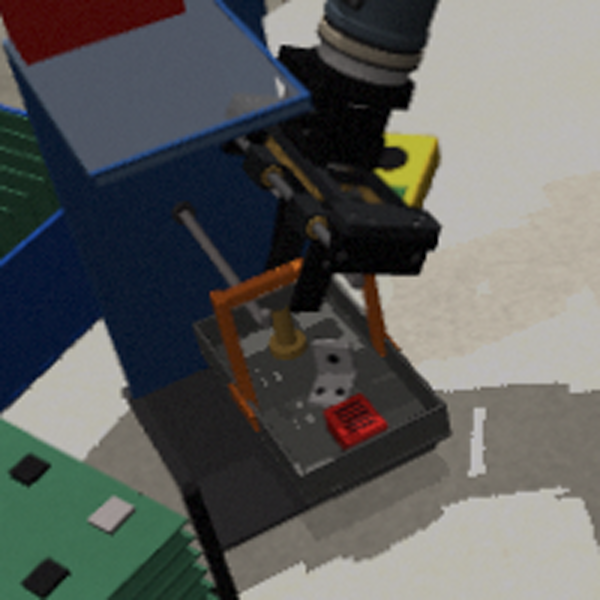

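The tray hangs on the prongs by itself (force ~0, level, parts in place). I retract along the tool axis, then move further away.

Emit:
play_rows --plan '[[[-0.05,0.022,0.104,0,0,0,-0.2],[-0.1,0.045,0.207,0,0,0,-0.2],[-0.12,0.054,0.248,0,0,0,-0.2],[-0.12,0.054,0.248,0,0,0,-0.2],[-0.12,0.054,0.248,0,0,0,-0.2],[-0.12,0.054,0.248,0,0,0,-0.2],[-0.12,0.054,0.248,0,0,0,-0.2],[-0.12,0.054,0.248,0,0,0,-0.2],[-0.3,0.2,0.2,0,0,0,-0.2],[-0.5,0.4,0,0,0,0,-0.2],[-0.5,0.4,0,0,0,0,-0.2],[0,0,0,0,0,0,-0.2]]]'

```text
time_s: 27.6
position: [0.4702, -0.2233, 0.2584]
tcp_rot: [[-0.807, 0.411, 0.423], [0.366, 0.912, -0.188], [-0.463, 0.003, -0.886]]
force: [0.2, 0.0, -0.5]
opening: 0.398
```

Emit:
play_rows --plan '[[[0,0,0,0,0,0,-0.2],[0,0,0,0,0,0,-0.2],[0,0,0,0,0,0,-0.2],[0,0,0,0,0,0,-0.2],[0,0,0,0,0,0,-0.2]]]'

```text
time_s: 28.1
position: [0.4746, -0.2278, 0.2592]
tcp_rot: [[-0.805, 0.412, 0.427], [0.365, 0.911, -0.192], [-0.468, 0.001, -0.884]]
force: [-0.4, 1.1, 0.5]
opening: 0.4
```

```bash
python3 - <<'E'
from h import *
s,im=snap("scene","s10");print(s['time_s'],s['position'].round(3),s['force'].round(1),s['joint_positions'].round(1))
o=np.zeros((600,800,3),np.uint8);o[:450,:450]=cv2.resize(im[110:310,100:300],(450,450));o[:300,450:]=cv2.resize(im[230:430,270:503],(350,300));cv2.imwrite("pics/c10.png",o)
E
```

```text
28.1 [ 0.475 -0.228  0.259] [-0.4  1.1  0.5] [ -43.    11.4  114.4   18.2   28.9 -122.6]
```

The viewer limit is reached, so I check numerically: the tray's colour blobs before and after the retreat, and whether anything drifts over time.

```bash
python3 - <<'E'
from h import *
_,n=snap("scene","s11")
for f,im in(("s9",cv2.imread("pics/s9.png")),("s10",cv2.imread("pics/s10.png")),("s11",n)):
  for nm,lo,hi,roi in(("red",(0,150,60),(6,255,255),(200,230,240,270)),("brass",(15,90,60),(32,255,255),(180,200,215,235)),("orange",(5,130,60),(16,255,255),(160,180,240,270)),("mat",(0,150,60),(32,255,255),(390,265,535,420))):
    print(f,nm,[np.round(b[:,0].mean(0),1).tolist() for b in blobs(im,lo,hi,roi,12)])
cs=cam("scene");a=np.radians(-24.4)
for y,z in((.005,.184),):
  for x in(-.06,.06):
    w=np.array([np.cos(a)*x-np.sin(a)*y+.576,np.sin(a)*x+np.cos(a)*y-.301,z]);print("pred bar end",proj(cs,w).round(1))
m=cv2.inRange(cv2.cvtColor(n,cv2.COLOR_BGR2HSV),(5,130,60),(16,255,255));ys,xs=np.nonzero(m[180:270,160:240]);
for i in(xs.argmin(),xs.argmax(),ys.argmin()):print("orange extreme",xs[i]+160,ys[i]+180)
E
```

```text
s9 red [[217.1, 248.7]]
s9 brass [[194.9, 222.6]]
s9 orange [[225.8, 215.9], [182.4, 219.2]]
s9 mat [[495.1, 324.2], [436.8, 319.8]]
s10 red [[217.7, 250.2]]
s10 brass [[195.0, 222.5]]
s10 orange [[197.3, 212.6]]
s10 mat [[494.8, 324.7], [437.1, 318.8]]
s11 red [[217.8, 250.0]]
s11 brass [[194.7, 222.4]]
s11 orange [[197.4, 212.7]]
s11 mat [[494.4, 324.4], [437.1, 318.8]]
pred bar end [220.7 187.3]
pred bar end [170.1 208.6]
orange extreme 170 207
orange extreme 231 224
orange extreme 219 187
```

```bash
python3 - <<'E'
from h import *
A=cv2.imread("pics/s9.png",0);B=cv2.imread("pics/s11.png",0)
for n,(x,y,w,h) in{"+y corner":(232,235,24,30),"+y/+x corner":(190,255,30,18),"+x/-y corner":(160,212,18,14),"cover":(205,238,26,24),"shaft":(188,212,14,20),"bar end":(168,203,10,12)}.items():
    r=cv2.matchTemplate(B[y-5:y+h+5,x-5:x+w+5],A[y:y+h,x:x+w],cv2.TM_CCOEFF_NORMED);_,v,_,p=cv2.minMaxLoc(r);print(n,p[0]-5,p[1]-5,round(v,2))
E
```

```text
+y corner 0 0 0.76
+y/+x corner 0 0 0.82
+x/-y corner 0 0 0.97
cover 0 0 0.78
shaft 0 0 0.64
bar end 0 0 0.99
```

Nothing moved between release and retreat, so I hand in.

```bash
python3 -c "
from rig import *
print(hand_in())"
```

```text
the job is handed in; nothing more can be done
None
```

The kit tray now hangs by its orange handle across both prongs, and I handed the job in at about 28 s of the 67 s allowed. It holds one bracket (already there), one cover at the +y end and one shaft at the -y end. The spare bracket, cover and shaft were not touched.

**Last checks:**
- **Released:** the force was about 0 N once the gripper opened and after it backed away.
- **Position:** the bar ends are within about 2 px of where they should be on the hook.
- **Settled:** matching the picture taken at release against one taken after the retreat showed no shift of the tray corners, cover, shaft or bar. The match scores were only 0.64–0.82 on the cover, the shaft and the two +y corners of the tray, where the light had changed.

**What disagreed or fell short:**
- **Cover:** its colour blob moved about 1.5 px between those two pictures. The matching did not show it, so I put it down to the gripper's shadow.
- **Lean:** the first approach to the handle at 35° ran into a joint limit above the bar, without touching it. I used a 28° lean instead, with about 12–14 mm of calculated clearance to the shelf.
- **Final view:** the last picture was past the viewing limit, so the check after the retreat was numeric only.

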